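# Slide the low pan home under the pantry shelf

### The arm

A 6-joint arm with a two-finger parallel gripper is mounted at the origin on the work surface. World frame = base frame: x ahead of the robot, y to its left, z up, the work surface at z = 0. Lengths are in m, angles in rad, forces in N, time in s.
With the tool pointing down it reaches from about 0.35 to 0.975 m from the base axis. Payload 7.1 kg.
Tool frame: the origin (TCP) lies midway between the tips of the shut fingers; the grasp point (between the pads) lies 19 mm behind it; z points along the fingers, y is the line along which they close (so a half turn about z gives the same grasp; the last joint's range is limited). The gripper opens to 88 mm and grips with 3 to 60 N. Pads are 20 mm wide; open, the fingers measure 115 mm over their backs; the gripper's body (75 mm by 178 mm) begins 61 mm behind the grasp point.
Start: joints at [-1.234, 0.423, 1.63, -0, 1.089, -0.019], TCP at [0.218, -0.586, 0.223] pointing down, gripper open.
Joint ranges: [-3, 3], [-0.9, 2.11], [0.09, 2.58], [-1.31, 4.45], [0.11, 2.69], [-2.54, 2.54]. Speed limits (rad/s): [2.39, 2.39, 3.01, 3.14, 3.14, 3.14].

### API

Orientations are given as a unit quaternion [w, x, y, z].
In Python, from station import move_pose, movel, movej, command_gripper, wait, inverse_kinematics, read_camera, camera_info, MotionError, job_done, get_time, get_joint_pos, get_qvel, get_effort, get_tcp_pos, get_ee_rot, get_ft_force, get_ft_torque, get_grip_width, get_finger_force gives the robot as it stands. Calls block until the motion is done:
- move_pose(position, orientation): joint-space move of the TCP to a pose.
- movel(position, frame=None, v=0.15, until_force=None): straight line of the TCP; frame=None keeps the orientation; v is the mean speed in m/s. With until_force (N) it stops when the force on the tool has changed by that much, and returns True; else False.
- movej(angles): joint-space move.
- command_gripper(opening): opening from 0.0 (shut) to 1.0 (fully open); the grip force is fixed at half the most; returns when the fingers have stopped.
- wait(seconds).
- inverse_kinematics(position, orientation): joint angles nearest the present ones, or None.
- read_camera(name): name is "scene" or "side" or "wrist"; returns the picture (400x640x3 uint8, red, green, blue); there is no depth.
- camera_info(name): a dict with "intrinsics" (3x3 intrinsics, pixels), "T" (4x4, takes a point from camera to world coordinates); the wrist camera has in their place "tool_from_camera" (4x4, takes a point from camera to tool coordinates, whose origin is the TCP and whose axes are the flange's). Camera axes: x right, y up, looking along -z (the intrinsics and any distortion apply to the point x, -y, -z); pixel columns grow to the right and rows downward; lengths in m; the calibration is good to about 2 mm. A picture is of the moment at which its call begins: read the wrist's pose just before it. camera_info takes no time and is no camera call.
A pose or a line that the arm cannot do raises MotionError and nothing moves.
- job_done(): hands the job in; it is judged then, once.
Readings, each from a call of its own:
- get_time(): time.
- get_joint_pos(): joint angles.
- get_qvel(): joint speeds.
- get_effort(): joint torques, N m.
- get_tcp_pos(): TCP position.
- get_ee_rot(): TCP orientation.
- get_ft_force(): force on the tool from outside, world axes, zero at the start.
- get_ft_torque(): the same for the moment, N m.
- get_grip_width(): opening from 0.0 (shut) to 1.0 (fully open).
- get_finger_force(): force on a finger pad.
Only numpy, scipy, OpenCV 4.12 (cv2) and the standard library are available. Lean on these libraries where they do the work, as an engineer would, in place of code of your own. Each camera call takes 0.05 s, during which the arm holds its last target. There are 200 camera calls.

### The job

Slide the low square aluminium pan, flat on the board and handle towards you, in between the two wooden runners under the low plywood shelf until you feel it push back the sprung stop a little; the stop's depth changes and is out of sight, so go by feel, lean on it lightly for a moment, and never ram it or force the runners. Keep the pan clear of the shelf's underside and the clamp, disturb nothing else, then let go and leave the pan in there.

Things in the scene. Friction and masses are not known exactly. Their poses are not given: they have to be found in the camera images.
- pan: low square open aluminium pan, ribbed inside, 130 (x) x 140 (y) x 32 mm high, 4 mm walls, 0.25 to 0.5 kg, on the board left or right in front of the low shelf. Origin: centre of the square's underside, z up. Its stub handle sticks out along -x, roughly towards the robot
- pan_handle (a point): middle of the pan's black stub handle, at x = -98, z = 23 mm in the pan's frame; the handle is 65 mm long (pan x from -65 to -130 mm), 16 mm wide (y), from z = 14 to 32 mm
- riser: low plywood shelf (the overhang), fixed, on two side legs: 440 mm wide (y), 200 mm deep (x), 15 mm thick, underside 48 mm and top 63 mm above the board, so 16 mm of room over the pan. Origin: on the board under the middle of its front edge; x points in under the shelf
- runners: two fixed wooden runners, a lane 146 mm wide leading in under the shelf; 16 mm high, 18 mm thick, 140 mm long, plus flared lead-ins 27 mm long in front. Origin: on the board, mid-lane, where the parallel part begins (15 mm in front of the shelf's edge); x points in along the lane, y across. Should take at most 20 N from the pan
- bumper: sprung stop at the back of the lane: a rubber-faced nose 26 mm across, on the lane's centre line 16 mm up, on a rod out of a fixed wooden block (20 x 60 x 36 mm) whose front is 180 mm along the lane from the runners' origin. The body's origin is a fixed point on the board 67.5 mm along the lane, not the nose; axes as the runners. The nose gives 1 mm per 1.5 N, 10 mm in all, and springs back
- seat_middle (a point): fixed point on the board, 67.5 mm along the lane's centre line from the runners' origin: the middle of where the seated pan's origin can be. The true seat is up to 23 mm nearer or farther, since the nose's face lies anywhere from 110 to 155 mm along the lane, differs each time and is not reported. A light lean is 5 to 12 N over the pan's drag (1 to 3 N); over 20 N is ramming
- clamp: steel bench clamp fixed on the shelf's front edge, 150 to 175 mm to the left (+y) of the shelf's middle, 20 mm wide; stands out 24 mm in front of the edge, from 36 mm to 151 mm above the board. Origin: on the board, below the edge it grips
- reamer: wooden citrus reamer, 140 mm long, 40 mm thick, lying loose on the board on the other side from the pan. Origin: under its middle, x along it
- pie_dish: round glass pie dish, 150 mm across, 34 mm high, loose on top of the low shelf. Origin: centre of its underside
- can: food can, 74 mm across, 110 mm high, loose on top of the low shelf. Origin: centre of its underside
- spinner: closed salad spinner with a crank, 244 mm across, 210 mm high, loose on the board on the left. Origin: centre of its underside
- tins: stack of three nested aluminium baking tins, 216 x 166 x 78 mm, loose on the board on the right. Origin: about the centre of its underside
Things that resemble listed ones, but are neither listed nor needed, are in the scene too. What is shaped like the pan but blue or pink is not meant.

How it is judged:
On the way, in this order (a step that is already met when the one before it is completed fails the run):
1. the pan has entered the lane between the runners, flat, handle outwards (y of pan in the frame of runners between -0.006 and 0.006 m and angle between the x axis of pan and the x axis of runners, either way round below 0.09 rad and angle between pan's own z axis and vertical below 0.05 rad and x of pan in the frame of runners above -0.04 m and x of pan_handle in the frame of runners below 0.03 m), for 0.05 s.
2. the pan leans on the sprung stop with more than 2 N for 0.3 s (y of pan in the frame of runners between -0.006 and 0.006 m and angle between the x axis of pan and the x axis of runners, either way round below 0.09 rad and angle between pan's own z axis and vertical below 0.05 rad and x of pan in the frame of runners above 0.038 m and contact force between pan and bumper above 2 N and x of pan_handle in the frame of runners below 0.03 m), for 0.3 s.
At the end, for the whole second after the job is handed in: The pan lies flat (0.05 rad; underside within 4 mm of the board) in the lane, at rest: origin at least 38 mm in from the runners' origin, within 6 mm of the lane's centre line, at most 0.09 rad askew, handle outwards (its middle at most 30 mm in from the runners' origin) (y of pan in the frame of runners between -0.006 and 0.006 m and angle between the x axis of pan and the x axis of runners, either way round below 0.09 rad and angle between pan's own z axis and vertical below 0.05 rad and x of pan in the frame of runners above 0.038 m and height (world z) of pan below 0.004 m and linear speed of pan below 0.01 m/s and x of pan_handle in the frame of runners below 0.03 m); the robot touches nothing.
It fails at once if the pan touches the low shelf (underside, edge or legs) with more than 1 N (contact force between pan and riser above 1 N).
It fails at once if the pan touches the clamp with more than 1 N (contact force between pan and clamp above 1 N).
It fails at once if the stop is rammed with more than 20 N (contact force between pan and bumper above 20 N).
It fails at once if the runners are forced with more than 20 N (contact force between pan and runners above 20 N).
It fails at once if another thing is moved by more than 20 mm or tipped (distance of any of reamer, pie_dish, can, spinner, tins from where it was at the start of the episode above 0.02 m or angle between any of reamer, pie_dish, can, spinner, tins's own z axis and vertical above 0.3 rad).
It also fails if it takes over 70 s, if anything falls off the work surface, if the arm or the gripper's body presses on something with over 40 N, if the wrist force passes 120 N, or if a joint passes its speed limit or range.

## Working session

There is one attempt and no reset: what is moved stays moved. The work goes in short steps, each a Python script; the robot and the scene stay as the last script left them, time stands still between calls to the robot, and variables do not carry over. Pictures are saved under pics/ and viewed, at most 10 in all, crops included, and the job is handed in when it is done.

```bash
mkdir -p pics; ls; python3 - <<'E'
from station import *
import cv2,numpy as np
for n in ("scene","side"):
    im=read_camera(n); cv2.imwrite(f"pics/{n}0.png",im[:,:,::-1])
    c=camera_info(n); print(n,{k:np.round(v,4).tolist() if not isinstance(v,str) else v for k,v in c.items()})
c=camera_info("wrist"); print({k:np.round(v,4).tolist() for k,v in c.items()})
print(get_time(),get_ee_rot(),get_ft_force())
E
```

```text
pics
scene {'intrinsics': [[457.83, 0.0, 320.5212], [0.0, 457.83, 202.3266], [0.0, 0.0, 1.0]], 'T': [[-0.0197, -0.6446, 0.7642, 1.6696], [0.9997, -0.0042, 0.0223, 0.0469], [-0.0112, 0.7645, 0.6446, 1.0456], [0.0, 0.0, 0.0, 1.0]]}
side {'intrinsics': [[508.9416, 0.0, 318.9463], [0.0, 508.9416, 195.4382], [0.0, 0.0, 1.0]], 'T': [[-0.9847, 0.1043, -0.1393, 0.3014], [-0.1734, -0.6578, 0.7329, 1.1206], [-0.0152, 0.7459, 0.6659, 1.082], [0.0, 0.0, 0.0, 1.0]]}
{'intrinsics': [[314.74, 0.0, 311.9274], [0.0, 314.74, 194.2215], [0.0, 0.0, 1.0]], 'tool_from_camera': [[-0.0001, 0.9652, 0.2615, 0.0714], [1.0, 0.0003, -0.0007, 0.0004], [-0.0007, 0.2615, -0.9652, -0.1626], [0.0, 0.0, 0.0, 1.0]]}
0.1 [-6.78189364e-04  9.84220020e-01  1.76947674e-01 -1.17065697e-04] [ 0.04810807 -0.43344597  0.13056396]
```

View pics/scene0.png

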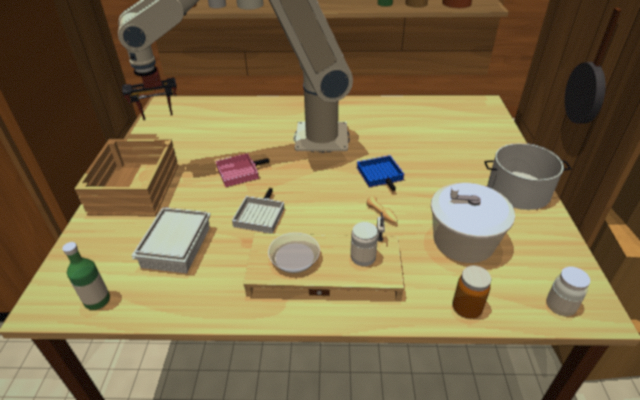

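View pics/side0.png

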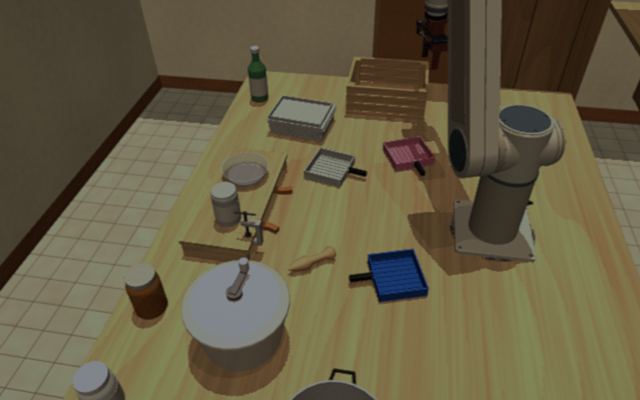

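The scene view shows the aluminium pan at about (258,213) with its handle at (268,193). The shelf spans (247..402, 235..295), and the clamp is at (381,230). The side view shows the orange lead-ins at (285,190) and (270,227), with the clamp at (255,232). I'll make rough estimates from these, then look from close by.

```bash
cat > h.py <<'E'
from station import *
import cv2,numpy as np
from scipy.spatial.transform import Rotation as R
def rot(): q=np.array(get_ee_rot()); return R.from_quat(q[[1,2,3,0]])
def quat(r): q=r.as_quat(); return [q[3],q[0],q[1],q[2]]
def camT(n):
    c=camera_info(n)
    if n!="wrist": return np.array(c["intrinsics"]),np.array(c["T"])
    T=np.eye(4);T[:3,:3]=rot().as_matrix();T[:3,3]=get_tcp_pos()
    return np.array(c["intrinsics"]),T@np.array(c["tool_from_camera"])
def ray(K,T,u,z):
    d=T[:3,:3]@np.array([(u[0]-K[0,2])/K[0,0],-(u[1]-K[1,2])/K[1,1],-1]); o=T[:3,3]
    return o+d*(z-o[2])/d[2]
def proj(K,T,p):
    q=T[:3,:3].T@(np.asarray(p)-T[:3,3]); return [K[0,2]+K[0,0]*q[0]/-q[2],K[1,2]-K[1,1]*q[1]/-q[2]]
def down(yaw,tilt=0):  # tool x along yaw heading; tilt>0: fingers lean forward (body towards the robot)
    return R.from_euler('z',yaw)*R.from_euler('y',-tilt)*R.from_euler('x',np.pi)
E
python3 - <<'E'
from h import *
P={"scene":[("pan rim",[(246,197),(284,205),(273,231),(233,222)],.032),("handle",[(268,193)],.023),("shelf back top",[(246,287),(402,287)],.063),("clamp",[(381,218)],.1),("reamer",[(382,209)],.02)],
"side":[("handle end",[(366,173)],.025),("pan c",[(329,167)],.02),("leads",[(290,190),(278,229)],.016),("shelf front",[(287,155),(262,243)],.063),("clampc",[(258,232)],.063),("can",[(227,222)],.063),("dish",[(245,180)],.063),("reamer",[(313,261)],.02)]}
for n,l in P.items():
    K,T=camT(n)
    for a,us,z in l: print(n,a,[ray(K,T,u,z)[:2].round(3).tolist() for u in us])
E
```

```text
scene pan rim [[0.441, -0.249], [0.483, -0.113], [0.611, -0.138], [0.57, -0.273]]
scene handle [[0.407, -0.176]]
scene shelf back top [[0.865, -0.184], [0.861, 0.242]]
scene clamp [[0.622, 0.202]]
scene reamer [[0.488, 0.222]]
side handle end [[0.39, -0.176]]
side pan c [[0.515, -0.194]]
side leads [[0.62, -0.064], [0.618, 0.112]]
side shelf front [[0.654, -0.182], [0.634, 0.215]]
side clampc [[0.656, 0.176]]
side can [[0.754, 0.152]]
side dish [[0.755, -0.036]]
side reamer [[0.493, 0.22]]
```

```bash
python3 - <<'E'
from h import *
move_pose([0.54,-0.07,0.2],quat(down(0)))
K,T=camT("wrist"); im=read_camera("wrist"); np.savez("w1.npz",K=K,T=T,im=im)
cv2.imwrite("pics/w1.png",im[:,:,::-1]); print(get_time(),get_tcp_pos(),get_joint_pos(),get_ft_force())
E
```

```text
2.325 [ 0.54005436 -0.07072847  0.20006166] [-1.52004630e-01  3.34767530e-01  1.82702272e+00 -1.47549403e-04
  9.79615568e-01  1.41978143e+00] [-0.3561175  -0.33870323 -0.02794765]
```

View pics/w1.png

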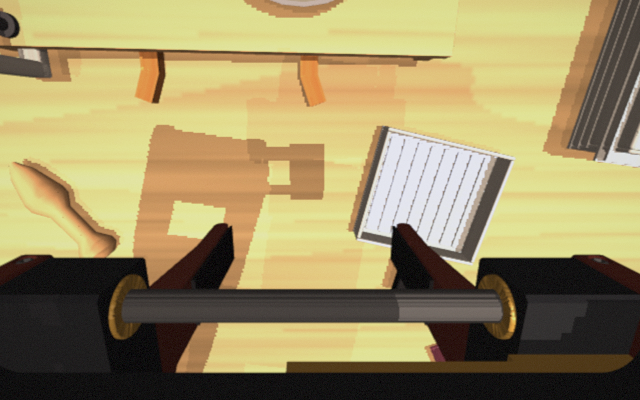

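The wrist view shows the lead-ins at (150,78) and (311,80), and the shelf edge running from (0,47) to (450,57). The pan rim corners are at (385,127), (513,157), (472,262) and (357,238), with the handle hidden by the gripper. Next I'll take a closer, tilted look at the lane.

```bash
python3 - <<'E'
from h import *
d=np.load("w1.npz");K,T=d["K"],d["T"]
c=np.array([ray(K,T,u,.032)[:2] for u in [(385,127),(513,157),(472,262),(357,238)]])
print(c.round(3).tolist(),c.mean(0),[np.linalg.norm(c[i]-c[i-1]).round(3) for i in range(4)])
print([ray(K,T,u,.063)[:2].round(4).tolist() for u in [(60,50),(445,57)]])
print([ray(K,T,u,.016)[:2].round(4).tolist() for u in [(138,97),(155,102),(164,66),(299,64),(307,105),(324,101)]])
move_pose([0.52,0.02,0.085],quat(down(0,.5)))
K,T=camT("wrist"); im=read_camera("wrist"); np.savez("w2.npz",K=K,T=T,im=im)
cv2.imwrite("pics/w2.png",im[:,:,::-1]); print(get_time(),get_tcp_pos(),get_joint_pos())
E
```

```text
[[0.594, -0.146], [0.563, -0.283], [0.441, -0.256], [0.471, -0.122]] [ 0.51693333 -0.20202559] [np.float64(0.125), np.float64(0.14), np.float64(0.125), np.float64(0.137)]
[[0.6617, 0.1497], [0.6558, -0.1887]]
[[0.624, 0.1118], [0.6189, 0.0946], [0.6544, 0.0807], [0.6562, -0.058], [0.6157, -0.066], [0.6198, -0.084]]Traceback (most recent call last):
  File "<stdin>", line 7, in <module>
station.MotionError: the arm cannot take that pose within its joint ranges
```

```bash
python3 - <<'E'
from h import *
for t in (-.2,.1,.2,.3,.4): print(t,inverse_kinematics([0.52,0.02,0.085],quat(down(0,t))) is not None, inverse_kinematics([0.42,-0.18,0.006],quat(down(-.2,t))) is not None)
move_pose([0.55,0.012,0.12],quat(down(0)))
K,T=camT("wrist"); im=read_camera("wrist"); np.savez("w2.npz",K=K,T=T,im=im)
cv2.imwrite("pics/w2.png",cv2.resize(im[:230,120:520,::-1],None,fx=2,fy=2,interpolation=cv2.INTER_CUBIC)); print(get_time(),get_tcp_pos(),get_joint_pos())
E
```

```text
-0.2 True True
0.1 True True
0.2 True True
0.3 True False
0.4 True True
2.9083 [0.55082068 0.0111307  0.12096411] [-1.20203374e-03  4.56745572e-01  1.86384452e+00 -4.73677554e-04
  8.19664511e-01  1.56993763e+00]
```

View pics/w2.png

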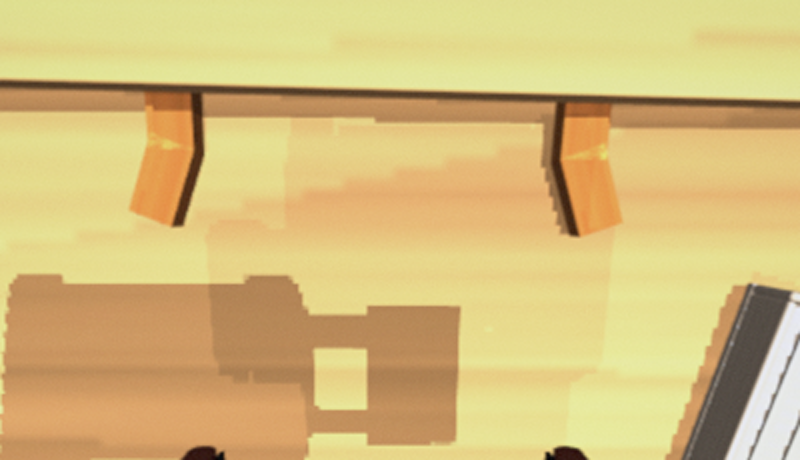

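The crop shows the tops of both runners. The inner kinks are at about (192,151) and (563,159), the outer kinks at about (147,142) and (608,152), and the lead-in tips at (175,226) and (577,236). The shelf edge runs from (0,80) to (800,102).

```bash
python3 - <<'E'
from h import *
d=np.load("w2.npz");K,T=d["K"],d["T"]
f=lambda x,y,z:ray(K,T,(120+x/2-.25,y/2-.25),z)[:2]
for n,a,b in [("kink in",(192,151),(563,159)),("kink out",(147,142),(608,152)),("edge in",(192,96),(566,104)),("edge out",(146,95),(610,105)),("tips in",(175,226),(577,236)),("tips out",(130,210),(622,222))]:
    A,B=f(*a,.016),f(*b,.016); dd=A-B; print(n,A.round(4),B.round(4),"mid",((A+B)/2).round(4),"w",np.linalg.norm(dd).round(4),"yaw",np.arctan2(-dd[0],dd[1]).round(4))
A,B=f(0,80,.063),f(800,102,.063);dd=A-B;print("shelf",A,B,np.arctan2(-dd[0],dd[1]))
E
```

```text
kink in [0.6475 0.0878] [ 0.6447 -0.0602] mid [0.6461 0.0138] w 0.148 yaw -0.0193
kink out [0.6509 0.1054] [ 0.6473 -0.0779] mid [0.6491 0.0137] w 0.1833 yaw -0.0193
edge in [0.6677 0.0862] [ 0.6649 -0.0598] mid [0.6663 0.0132] w 0.146 yaw -0.0186
edge out [0.668  0.1041] [ 0.6646 -0.0771] mid [0.6663 0.0135] w 0.1812 yaw -0.0188
tips in [0.6186 0.097 ] [ 0.6148 -0.0682] mid [0.6167 0.0144] w 0.1653 yaw -0.0232
tips out [0.6249 0.1148] [ 0.6204 -0.0862] mid [0.6226 0.0143] w 0.2011 yaw -0.0226
shelf [0.66419914 0.1338863 ] [ 0.65800601 -0.12261191] -0.024140230819249583
```

```bash
cat >> h.py <<'E'
LO=np.array([0.6465,0.0137]); LY=-0.021
def lane(x,y=0,z=0): c,s=np.cos(LY),np.sin(LY); return [LO[0]+c*x-s*y,LO[1]+s*x+c*y,z]
E
python3 - <<'E'
from h import *
K,T=camT("scene"); print("pink",[ray(K,T,u,z)[:2].round(3).tolist() for u,z in [((219,186),0),((258,182),0),((268,161),.025)]])
yaw=-.205; g=np.array([.517,-.202])-.112*np.array([np.cos(yaw),np.sin(yaw)])
move_pose([*g,.15],quat(down(yaw)))
K,T=camT("wrist"); im=read_camera("wrist")
movel([*g,.055],v=.15)
K,T=camT("wrist"); im2=read_camera("wrist")
for pp in [(.517,-.202)]:
  pass
cv2.imwrite("pics/w3.png",np.vstack([im,im2])[:,60:580,::-1][::1,::1][0:600] if 0 else cv2.resize(np.hstack([im,im2])[:,:,::-1],(800,250),interpolation=cv2.INTER_AREA)); print(get_time(),get_tcp_pos(),g)
E
```

```text
pink [[0.338, -0.368], [0.313, -0.226], [0.212, -0.197]]
4.7417 [ 0.40807642 -0.17923145  0.05557841] [ 0.40734517 -0.17920048]
```

View pics/w3.png

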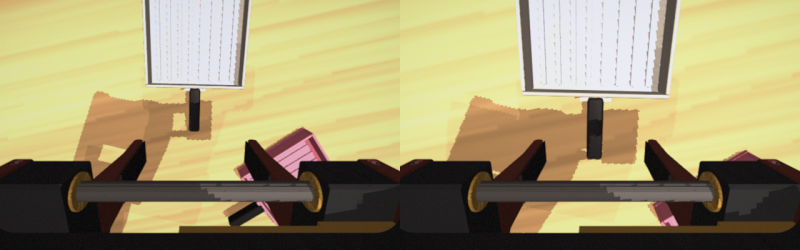

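The handle is centred between the fingers, at column 594 against a finger midpoint of 595, and square to them. I'll descend, grip, slide to the front of the lane and look.

```bash
python3 - <<'E'
from h import *
p=get_tcp_pos()
print(movel([p[0],p[1],.006],v=.08,until_force=6),get_tcp_pos(),get_ft_force())
command_gripper(0.0); print("w",get_grip_width(),get_finger_force(),get_ft_force().round(2) if hasattr(get_ft_force(),'round') else get_ft_force())
p=np.array(get_tcp_pos()); q0=rot()
pc=np.array([.517,-.202]); off=.112
goal=np.array(lane(-.145)); z=p[2]
for i in range(1,7):
    t=i/6; c=pc*(1-t)+goal[:2]*t; y=-.205*(1-t)+LY*t
    movel([c[0]-off*np.cos(y),c[1]-off*np.sin(y),z],frame=quat(down(y)),v=.12)
print(get_time(),get_tcp_pos(),get_ft_force(),get_ft_torque())
K,T=camT("wrist"); im=read_camera("wrist"); np.savez("w4.npz",K=K,T=T,im=im)
cv2.imwrite("pics/w4.png",cv2.resize(im[:260,120:520,::-1],None,fx=2,fy=2,interpolation=cv2.INTER_CUBIC))
E
```

```text
False [ 0.40816259 -0.17929055  0.00610163] [ 0.86679836  0.31567383 -0.36023698]
w 0.18188359828300465 29.940991401672363 [-0.6  -1.36 -0.94]
9.1583 [0.38964746 0.01891037 0.00597209] [-0.07560344  1.57240202 -1.74177289] [0.3761128 0.0724639 0.2215404]
```

View pics/w4.png

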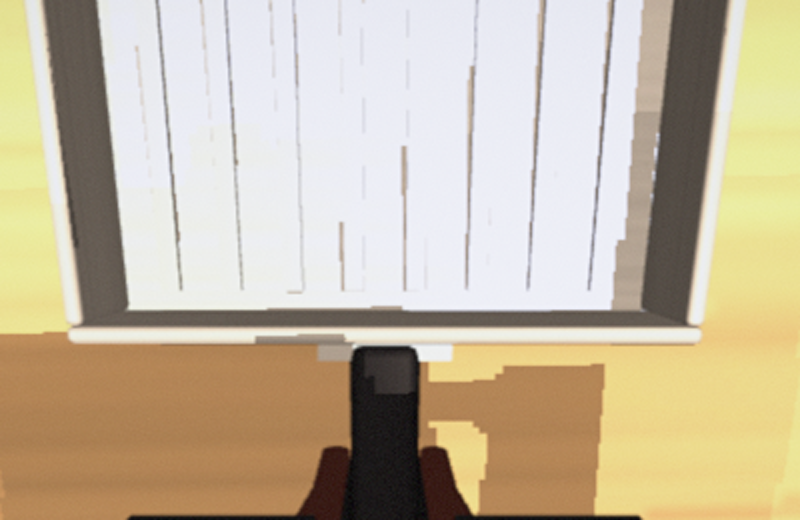

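The pan is gripped (16 mm wide, as it should be). Its rear rim corners are at about (70,335) and (702,334), with the handle centre at column 385. I'll use these to check the camera's offset against the tool.

```bash
python3 - <<'E'
from h import *
d=np.load("w4.npz");K,T=d["K"],d["T"]
f=lambda x,y,z:ray(K,T,(120+x/2-.25,y/2-.25),z)
c,s=np.cos(LY),np.sin(LY)
tl=lambda p:(np.array([[c,s],[-s,c]])@(np.array(p[:2])-LO)).round(4)
A,B=f(70,337,.032),f(702,336,.032)
print("rear corners lane",tl(A),tl(B),"mid",tl((A+B)/2),"w",np.linalg.norm(A-B))
L2,R2=f(30,20,.032),f(742,20,.032)
print("fwd rim pts",tl(L2),tl(R2),"mid",tl((L2+R2)/2))
print("handle c",tl(f(385,380,.032)),"tcp",tl(get_tcp_pos()), "euler",rot().as_euler('zyx').round(4))
E
```

```text
rear corners lane [-0.2106  0.0686] [-0.2102 -0.0704] mid [-0.2104 -0.0009] w 0.13895932542020878
fwd rim pts [-0.1482  0.0682] [-0.1481 -0.0699] mid [-0.1482 -0.0009]
handle c [-0.2203 -0.0007] tcp [-0.2569 -0.0004] euler [ 0.0206 -0.      3.1415]
```

```bash
cat >> h.py <<'E'
OFF=-.1115
_c,_s=np.cos(LY),np.sin(LY); RL=np.array([[_c,_s],[-_s,_c]])
def state():
    p=RL@(np.array(get_tcp_pos())[:2]-LO); f=np.array(get_ft_force()); return p[0]-OFF,p[1],*(RL@f[:2]),f[2],get_ft_torque()[2]
def go(x,y,v,uf=None): return movel(lane(x+OFF,y,.006),v=v,until_force=uf)
E
python3 - <<'E'
from h import *
y=.0005; go(-.14,y,.03)
b=np.array(state()); print(b.round(4))
for x in np.arange(-.13,.0301,.01):
    hit=go(x,y,.04,9); st=np.array(state()); print(hit,st.round(4))
    if hit or abs(st[3]-b[3])>6 or abs(st[2]-b[2])>7: break
    if abs(st[3]-b[3])>2.5: y+=.0007*np.sign(st[3]-b[3])
print(y,get_time())
E
```

```text
[-1.4060e-01 -1.0000e-04 -2.9594e+00 -7.3960e-01  2.3829e+00 -6.2000e-03]
True [-0.1392 -0.      0.4986  0.1839  6.3803 -0.0457]
0.0005 9.75
```

```bash
python3 - <<'E'
from h import *
y=.0005
for x in np.arange(-.13,.0301,.01):
    hit=go(x,y,.03,12); wait(.05); st=np.array(state()); print(hit,st.round(4),round(get_tcp_pos()[2],4))
    if hit or abs(st[3])>6 or st[2]<-8: break
    if abs(st[3])>2.5: y+=.0007*np.sign(st[3])
print(y,get_time())
E
```

```text
True [-0.1389 -0.     -0.1668 -0.6952  5.0258 -0.0199] 0.0059
0.0005 10.05
```

```bash
python3 - <<'E'
from h import *
y=.0005
for x,v,u in [(-.136,.01,6),(-.133,.01,6),(-.13,.01,9),(-.127,.02,9),(-.122,.02,15),(-.115,.02,15)]:
    a=np.array(state()); hit=go(x,y,v,u); b=np.array(state()); wait(.15); st=np.array(state()); print(hit,a.round(3),b.round(3),st.round(3),sep="\n  ")
print(get_time())
E
```

```text
True
  [-0.139 -0.    -0.167 -0.695  5.026 -0.02 ]
  [-0.139  0.    -1.262 -0.085  4.599 -0.029]
  [-0.139  0.     0.255 -0.055  6.33  -0.   ]
True
  [-0.139  0.     0.255 -0.055  6.33  -0.   ]
  [-0.139  0.    -1.976  0.048  5.095 -0.065]
  [-0.139  0.     0.123 -1.572  4.642 -0.036]
True
  [-0.139  0.     0.123 -1.572  4.642 -0.036]
  [-0.139  0.    -0.319 -0.167  4.603 -0.115]
  [-0.139 -0.    -1.071 -0.725  4.537 -0.055]
True
  [-0.139 -0.    -1.071 -0.725  4.537 -0.055]
  [-0.139 -0.    -0.775  0.101  4.344 -0.033]
  [-0.139 -0.    -1.322 -0.708  5.368 -0.048]
True
  [-0.139 -0.    -1.322 -0.708  5.368 -0.048]
  [-0.139 -0.    -1.001 -0.433  6.328 -0.048]
  [-0.139 -0.    -0.581 -0.094  6.355 -0.056]
True
  [-0.139 -0.    -0.581 -0.094  6.355 -0.056]
  [-0.139 -0.    -1.248  0.117  7.414 -0.09 ]
  [-0.139 -0.    -0.646 -1.216  6.042 -0.036]
13.2083
```

```bash
python3 - <<'E'
from h import *
y=.0005
for x,v in [(-.137,.02),(-.135,.02),(-.13,.03),(-.12,.05)]:
    t=get_time(); go(x,y,v); b=np.array(state()); t2=get_time()-t; wait(.1); st=np.array(state()); print(round(t2,3),b.round(4),st.round(4),np.round(get_tcp_pos()[2],4),get_grip_width())
K,T=camT("wrist"); im=read_camera("wrist"); np.savez("w5.npz",K=K,T=T,im=im)
cv2.imwrite("pics/w5.png",im[:,:,::-1])
print(get_time())
E
```

```text
0.258 [-1.3750e-01  5.0000e-04 -2.1055e+00 -5.2430e-01  2.2560e-01 -6.7600e-02] [-1.3740e-01  5.0000e-04 -2.3513e+00 -3.1000e-02  8.8270e-01 -8.4100e-02] 0.0058 0.1761283913014787
0.25 [-1.3490e-01  5.0000e-04 -1.9043e+00  5.5710e-01 -1.8043e+00 -9.5000e-03] [-1.3490e-01  5.0000e-04 -1.9429e+00 -6.8500e-02 -1.3090e+00 -2.0300e-02] 0.006 0.17648638309781134
0.317 [-1.2890e-01  5.0000e-04  3.5150e-01  3.1000e-02 -1.8709e+00 -7.2600e-02] [-1.2890e-01  5.0000e-04  1.3955e+00 -1.0910e-01 -2.0401e+00  6.0600e-02] 0.0061 0.17784128671843447
0.35 [-1.1870e-01  5.0000e-04  1.8474e+00 -8.3200e-01 -2.3758e+00  2.7200e-02] [-1.1920e-01  5.0000e-04  1.1514e+00  2.7870e-01 -2.6428e+00  1.9400e-02] 0.0061 0.18285390729555384
14.8333
```

View pics/w5.png

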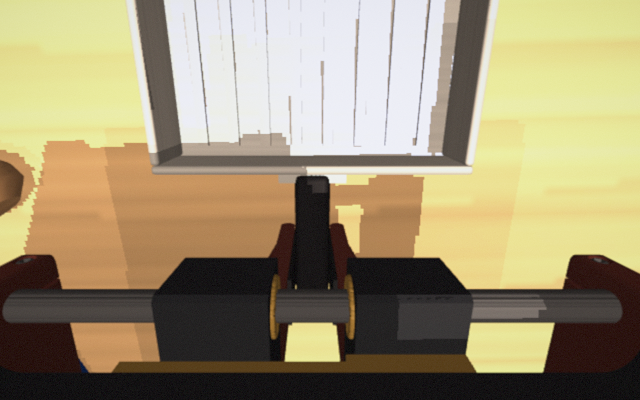

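Without the force stop the pan slides freely with low forces; `until_force` trips on the start-up transient. So I'll use small steps with my own force check.

```bash
python3 - <<'E'
from h import *
y=.0005; xs=np.r_[-.112,-.105,np.arange(-.101,-.045,.004),np.arange(-.043,.031,.006)]
for x in xs:
    go(x,y,.03); st=np.array(state()); print(st[[0,1,2,3,4,5]].round(4))
    if abs(st[3])>7 or st[2]<-8: print("STOP"); break
    if abs(st[3])>2: y+=.0004*np.sign(st[3])
print(y,get_time(),get_grip_width())
E
```

```text
[-1.1150e-01  5.0000e-04  6.1360e-01 -2.0870e-01 -2.3805e+00  7.1800e-02]
[-1.0410e-01  5.0000e-04  8.2870e-01  5.4300e-02 -2.9247e+00  2.8400e-02]
[-1.0050e-01  5.0000e-04 -3.1140e-01 -5.7550e-01 -1.3357e+00  1.4000e-03]
[-9.650e-02  5.000e-04  5.408e-01  1.530e-01 -9.241e-01 -3.620e-02]
[-9.2400e-02  5.0000e-04  5.4390e-01 -2.0020e-01 -1.8664e+00 -9.4000e-03]
[-8.8400e-02  5.0000e-04 -1.2500e-02 -5.3390e-01 -1.9848e+00  2.2200e-02]
[-8.4400e-02  5.0000e-04 -1.1480e-01  3.9780e-01 -1.6194e+00 -3.3000e-02]
[-8.0400e-02  5.0000e-04  8.5840e-01  3.1170e-01 -2.3827e+00  9.5000e-03]
[-7.6400e-02  5.0000e-04 -3.0900e-01 -5.9730e-01 -1.3648e+00  3.0900e-02]
[-7.2400e-02  5.0000e-04 -4.5380e-01  4.9010e-01 -2.5836e+00 -1.3600e-02]
[-6.8400e-02  5.0000e-04  5.9630e-01 -5.0550e-01 -1.4003e+00 -3.6700e-02]
[-6.4400e-02  5.0000e-04  8.1000e-02  3.5860e-01 -1.9442e+00  4.8700e-02]
[-6.0400e-02  5.0000e-04  2.0610e-01 -1.2560e+00 -1.1917e+00  4.4000e-02]
[-5.640e-02  5.000e-04 -5.330e-02  3.940e-02 -2.093e+00  3.210e-02]
[-5.2400e-02  5.0000e-04 -6.4590e-01  4.6200e-01 -1.2691e+00 -3.2800e-02]
[-
[... 430 characters left out ...]
e-02]
[-1.8200e-02  5.0000e-04  1.5514e+00  1.7590e-01 -1.4951e+00  1.8600e-02]
[-1.2300e-02  5.0000e-04  8.0130e-01  1.3700e-01 -1.8272e+00 -2.6500e-02]
[-6.2000e-03  5.0000e-04  3.6740e-01 -6.7480e-01 -1.6196e+00 -1.1200e-02]
[-3.0000e-04  5.0000e-04  8.2730e-01 -1.0300e-02 -1.4949e+00 -1.3300e-02]
[ 5.700e-03  5.000e-04  5.595e-01  1.642e-01 -7.978e-01  4.200e-03]
[ 1.1700e-02  5.0000e-04  9.4540e-01  5.9400e-02 -2.4767e+00 -3.1500e-02]
[ 1.7700e-02  5.0000e-04  1.4135e+00 -5.9400e-02 -8.7460e-01  3.0500e-02]
[ 2.3700e-02  5.0000e-04  1.3832e+00  6.7550e-01 -1.3995e+00 -3.3500e-02]
[ 2.9700e-02  5.0000e-04  1.3047e+00 -1.9340e-01 -1.6312e+00 -2.3600e-02]
0.0005 24.3333 0.17609256693564115
```

```bash
python3 - <<'E'
from h import *
y=.0005; x=.031; base=[]; n=0
while x<.104 and get_time()<55:
    x+=.001; go(x,y,.01); st=np.array(state()); fx=st[2]
    if len(base)<8: base.append(fx)
    d=fx-np.median(base); 
    if d<-1.8 or n%5==0: print(st.round(4),round(d,2))
    n+=1
    if abs(st[3])>8: print("side"); break
    if d<-7.5:
        break
for _ in range(5): wait(.15); print(np.array(state()).round(4))
print(get_time(),get_grip_width(),np.median(base))
E
```

```text
[ 3.1900e-02  5.0000e-04 -1.9084e+00 -9.7200e-02 -1.0800e-01  2.1600e-02] 0.0
[ 3.7100e-02  5.0000e-04 -2.3424e+00 -2.7760e-01 -1.2098e+00 -4.5500e-02] -0.51
[ 4.2100e-02  5.0000e-04 -1.9266e+00  3.7890e-01 -6.2320e-01  1.3200e-02] -0.24
[ 4.7100e-02  5.0000e-04 -2.7049e+00 -4.6900e-02 -1.0059e+00  3.5300e-02] -1.01
[ 5.2100e-02  5.0000e-04 -2.2739e+00 -5.2940e-01 -1.1743e+00  1.2000e-03] -0.58
[ 5.7200e-02  5.0000e-04 -1.3415e+00  8.0060e-01 -4.0500e-01 -9.7000e-03] 0.35
[ 6.2100e-02  5.0000e-04 -1.7044e+00  1.3430e+00 -5.0640e-01  1.5400e-02] -0.01
[ 6.7200e-02  5.0000e-04 -1.2721e+00 -3.7250e-01 -9.5590e-01  3.4900e-02] 0.42
[ 7.2200e-02  5.0000e-04 -1.7752e+00 -6.2640e-01 -1.0490e+00  7.7900e-02] -0.08
[ 7.7200e-02  5.0000e-04 -2.4463e+00  2.6200e-02 -1.1408e+00 -1.4900e-02] -0.76
[ 8.060e-02  5.000e-04 -4.787e+00 -6.820e-02 -2.280e-01  1.400e-03] -3.1
[ 8.1300e-02  5.0000e-04 -4.8196e+00  7.1790e-01 -5.8170e-01  2.6800e-02] -3.13
[ 8.1800e-02  5.0000e-04 -6.7374e+00 -8.6120e-01  1.5464e+00  4.8800e-02] -5.05
[ 8.2200e-02  5.0000e-04 -8.3676e+00 -7.7600e-01  3.0690e+00  4.0500e-02] -6.68
[ 8.2700e-02  5.0000e-04 -9.8008e+00 -5.3900e-02  3.6127e+00 -7.4000e-02] -8.11
[ 8.27000e-02  5.00000e-04 -1.02157e+01  2.31800e-01  3.42190e+00
  2.77000e-02]
[ 8.27000e-02  5.00000e-04 -1.01295e+01  3.65900e-01  3.25870e+00
 -1.61000e-02]
[ 8.26000e-02  5.00000e-04 -1.06416e+01 -5.75900e-01  3.23600e+00
  3.32000e-02]
[ 8.26000e-02  5.00000e-04 -1.00573e+01 -4.23900e-01  3.92380e+00
 -2.84000e-02]
[ 8.2600e-02  5.0000e-04 -8.8398e+00  4.9840e-01  3.2475e+00 -1.4600e-02]
38.7833 0.18194732759533971 -1.6907329137537883
```

The stop was felt at pan x of about 80 mm, and I leaned on it with about 8 N over drag for 0.75 s. Now I'll ease off, let go, retreat and check.

```bash
python3 - <<'E'
from h import *
go(.0805,.0005,.01); wait(.2); print(np.array(state()).round(3))
command_gripper(.5); wait(.2); print(np.array(state()).round(3),get_grip_width())
p=np.array(get_tcp_pos()); movel([*p[:2],.07],v=.08); p=get_tcp_pos(); movel([.45,p[1],.15],v=.15)
K,T=camT("wrist"); im=read_camera("wrist"); np.savez("w6.npz",K=K,T=T,im=im)
cv2.imwrite("pics/w6.png",cv2.resize(im[:230,120:520,::-1],None,fx=2,fy=2,interpolation=cv2.INTER_CUBIC)); print(get_time())
E
```

```text
[ 8.100e-02  1.000e-03 -1.385e+00 -7.740e-01 -2.278e+00  4.300e-02]
[ 0.08   0.001  0.128 -0.099 -0.207 -0.037] 0.5000594823506042
42.7917
```

View pics/w6.png

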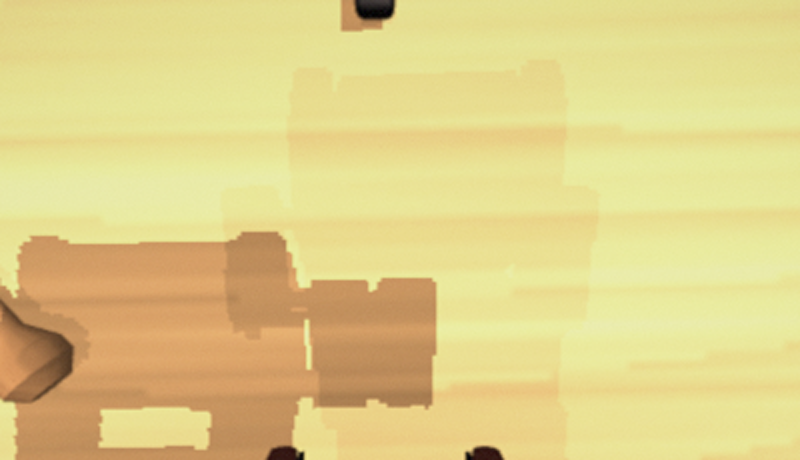

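The fingers are clear, and the pan's handle end stays at crop pixel (375,17), in front of the shelf. I'll check its position against the expected lane x of about -50 mm, then hand in.

```bash
python3 - <<'E'
from h import *
d=np.load("w6.npz"); p=ray(d["K"],d["T"],(120+375/2,18/2),.025); l=RL@(p[:2]-LO); print(l)
if abs(l[1])<.006 and -.065<l[0]<-.035: print(job_done(),get_time())
E
```

```text
[-0.05221325 -0.00033545]
the job is handed in; nothing more can be done
the job is handed in; nothing more can be done
```

The pan is seated in the lane, handle outwards: it leaned on the sprung stop with about 8 N over drag for 0.75 s, then I let go, backed the arm clear and handed in the job at about 43 s (no verdict was returned).

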